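# Twist a cake cover off the leaning stack and cover the filled board

### The arm

A 6-joint arm with a two-finger parallel gripper is mounted at the origin on the work surface. World frame = base frame: x ahead of the robot, y to its left, z up, the work surface at z = 0. Lengths are in mm, angles in degrees, forces in N, time in s.
With the tool pointing down it reaches from about 325 to 925 mm from the base axis. Payload 3.1 kg.
Tool frame: the origin (TCP) lies at the very end of the fingers, on their centre line; the grasp point (between the pads) lies 19 mm behind it; z points along the fingers, y is the direction in which the jaws open and shut (so a half turn about z gives the same grasp; the last joint's range is limited). The gripper opens to 85 mm and grips with 20 to 120 N. Pads are 22 mm wide; open, the fingers measure 114 mm over their backs; the gripper's body (76 mm by 85 mm) begins 54 mm behind the grasp point. The pads swing forward as they close: fully open they stand 13 mm farther back than shut.
Start: joints at [-79.71, 12.427, 92.441, -0, 75.132, -6.429], TCP at [179.819, -598.585, 203.1] pointing down, gripper open.
Joint ranges: [-157.48, 157.48], [-44.54, 120.13], [17.64, 146.25], [-64.5, 244.5], [7.68, 150.69], [-147.95, 147.95]. Speed limits (degrees/s): [159.86, 159.86, 180, 180, 180, 180].

### API

Orientations are given as a 3x3 rotation matrix whose columns are the frame's x, y, z axes.
In Python, from cell import * gives the robot as it stands.
- The arm moves only by the tool play_rows, never from a script. Its arguments are lists of equal length, an entry for each row: "linear": the shift along the tool's x, y, z in cm, a list of three; "rotation": the turn, a rotation vector about the tool's x, y, z in units of 6 degrees (1.0 is 6 degrees), a list of three. A call has 1 to 10 rows; each row is the pose to reach, as a shift and turn from the pose commanded when the call began, along the tool's axes at that moment; what a row does not reach only later rows make up. A row lasts 1/8 s, in which the tool goes at most 62.5 mm and 10.7 degrees, less where a joint would pass 70% of its speed; a pose out of reach is approached as far as the arm can. A call with a gripper value outside its range is refused whole. "claw" is the opening, from 0 (shut) to 1 (fully open), set as the call begins (left out, the last holds). The fingers move at their own pace and stop on an object; the grip force is fixed at half the most. Time passes only in rows, so rows that repeat a pose let the fingers close. It gives the time, the measured TCP pose, the force and the opening at its end, in the units of the state.
- read_state(): the state, without advancing time (a new reading comes with each control period).
- snapshot(name): name is "scene" or "top"; returns a dict with "color" (384x512x3 uint8, red, green, blue), "intrinsics" (3x3 intrinsics, pixels), "rvec" (rotation vector, rad) and "tvec" (3), from world to camera coordinates, as OpenCV has them. Camera axes: x right, y down, z forward; pixel columns grow to the right and rows downward; lengths in mm; the calibration is good to about 2 mm. A picture is of the moment at which its call begins. There is no depth.
- sign_off(): hands the job in, once; it reports no verdict.
Trained networks look in a picture, given as the dict that the camera call returned (one of the last four; its "shot" number tells which), for a name from the list of things; names that differ only in an ending like _2 or _b are one class to them, and where a whole thing is asked for, a point or a joint stands for the part that bears it (a point fixed in the world has none). Each returns a list of dicts, best first, with "score" (0 to 1); they miss things now and then, are a little off and sometimes report something else, mostly with a low value. They report only what shows in the picture. A call takes as long as a camera call.
- search_frame(picture, target): "centre" ([x, y, z] in mm, in the coordinates of the camera as it stood for that picture, good to about 4 mm: the middle of the surface that is visible of it).
- landmark_of(picture, target): "centre" ([x, y, z] in mm, in the coordinates of the camera as it stood for that picture, good to about 4 mm: a listed point, or the origin of a listed thing).
The state is a dict: "time": time; "joint_pos": joint angles; "qvel": joint speeds; "joint_torque": joint torques, N m; "tcp_pos": TCP position; "tcp_rot": TCP orientation; "force": force on the tool from outside, world axes, zero at the start; "moment": the same for the moment, N m; "opening": opening from 0.0 (shut) to 1.0 (fully open).
Only numpy, scipy, OpenCV 4.12 (cv2) and the standard library are available. Lean on these libraries where they do the work, as an engineer would, in place of code of your own. Each camera call takes 0.05 s, during which the arm holds its last target. There are 200 camera calls.

### The job

Take the top cover off the leaning stack of nested cake covers: it is locked to the one below, so twist it while pulling lightly along the stack until it comes free, without wrenching it. Then set it gently, upright, over the wafer squares on the scale so that it sits fully down on the board, let go, and leave the tub, the jar and the wafer slab where they are.

Things in the scene. Friction and masses are not known exactly. Their poses are not given: they have to be found in the camera images.
- lid_grip (a point): centre (half-way up) of the upright grip ridge on top of the loose top cover: ridge 70 mm long (along x), 16 mm thick (y), 34 mm tall (z). White rigid plastic cover, about 160 g, 146 mm across, 98 mm tall in all. z points out of the top along the cover's axis, which at the start leans about 0.5 rad (29 deg) from vertical with the stack. Flat round crown, 116 mm across, 17 mm below this point
- lid_edge (a point): centre of the same cover's open lower edge, on its axis, 81 mm below the ridge centre; same axes. Skirt 40 mm high, inside diameter 138 mm. Inside the lower edge are 4 evenly spaced lugs, 6 mm tall, 16 mm wide, reaching in to a diameter of 122 mm. Once free it must be drawn 65 mm along the axis to clear the crown and ridge of the next cover
- stand: fixed steel dispenser holding the lower covers, which cannot be taken off. Origin on the stack's axis at its foot, 75 mm above the table; z points up along the leaning stack, whose top leans towards the robot; the top cover's edge starts 80 mm along z. Pulling on a locked cover raises the stack on a spring (1 to 3 N to start, then 1.2 N per mm, hard stop after 8 mm): that is not release
- lock (a point): on the stack's axis, 92 mm along the stand's z: level of the next cover's 4 long outward lugs, hidden under the top cover's skirt. They hold it (3 mm of free lift) until its lugs meet the gaps, one each 90 deg. The turn needed, 0.2 to 1.2 rad either way, is hidden and differs each time; the free window is about 0.3 rad wide. Turned on past a gap it meets the next lug, a solid stop
- board_top (a point): centre of the top of the round paper cake board (190 mm across), 40 mm above the table on a fixed steel scale (200 x 200 mm). On it a raised plinth 110 mm across, 8 mm high, bevelled, with wafer squares (60 x 60 mm) up to 34 mm above this point. The cover goes over both, lower edge flat on the board (6 mm play all round), any turn: ridge centre then 81 mm above this point
- tub: bystander: grey open tub with two side handles, 100 mm across (168 mm over the handles, along its y), 100 mm tall, origin under its centre
- jar: bystander: glass jar, 70 mm across, 120 mm tall, origin under its centre
- wafers: bystander: slab of wafer, 90 x 60 x 40 mm, origin under its centre

How it is judged:
By the outcome, as a careful person would: the job done as asked, in the order asked, and still so for the second after the job is handed in, with the robot touching nothing.
It also fails if it takes over 56 s, if anything falls off the work surface, if the arm or the gripper's body presses on something with over 40 N, if the wrist force passes 120 N, or if a joint passes its speed limit or range.

## Working session

There is one attempt and no reset: what is moved stays moved. The work goes in short steps, Python scripts to look and compute and a tool call to move; the robot and the scene stay as the last step left them, time stands still between calls to the robot, and variables do not carry over. Pictures are saved under pics/ and viewed, about 8 in all and at most 12, crops included, and the job is handed in when it is done.

Besides the shell and the picture viewer there is one more tool, called after "Emit:" by a JSON object that holds its "op" and its "data", one argument or row to a line. play_rows: Moves the arm, as the interface text tells. Its arguments: {"type":"object","properties":{"linear":{"type":"array","items":{"type":"array","items":{"type":"number"}}},"rotation":{"type":"array","items":{"type":"array","items":{"type":"number"}}},"claw":{"type":"number"}},"required":["linear","rotation"]}

```bash
mkdir -p pics
cat > h.py <<'E'
from cell import *
import numpy as np, cv2
def world(p,c):
    R=cv2.Rodrigues(np.array(p["rvec"],float))[0]; return R.T@(np.array(c,float)-np.array(p["tvec"],float).ravel())
def save(p,n): cv2.imwrite("pics/"+n+".png",cv2.cvtColor(p["color"],cv2.COLOR_RGB2BGR))
def look(names,cams=("scene","top")):
    out={}
    for cam in cams:
        p=snapshot(cam); out[cam]=p
        for n in names:
            for f in (landmark_of,):
                r=f(p,n)
                for d in r[:2]: print(cam,n,round(d["score"],2),world(p,d["centre"]).round(1))
    return out
E
python3 - <<'E'
from h import *
o=look(["lid_grip","lid_edge","stand","board_top","tub","jar","wafers","lock"])
im=np.hstack([o["scene"]["color"],o["top"]["color"]])
for k in o: save(o[k],k+"0")
s=read_state(); print(s["tcp_pos"],s["tcp_rot"],s["force"],s["opening"],s["time"])
E
```

```text
scene lid_grip 0.83 [499.9 209.3 215.8]
scene stand 0.59 [575.8 215.8  76.2]
scene board_top 0.78 [ 593.3 -219.6   39.4]
scene tub 0.78 [552.9 410.8  -3.9]
scene tub 0.22 [533.2 217.2 151.9]
scene jar 0.56 [ 652.8 -404.2    1.9]
scene wafers 0.74 [ 4.549e+02 -1.650e+01  3.000e-01]
scene wafers 0.63 [576.4 218.2  76.3]
scene lock 0.62 [535.4 217.6 154.5]
top lid_grip 0.76 [499.4 210.8 215.8]
top lid_edge 0.56 [539.2 209.6 149.1]
top stand 0.97 [576.9 217.2  75.2]
top board_top 0.68 [ 592.5 -223.2   41. ]
top tub 0.97 [ 5.537e+02  4.063e+02 -2.000e-01]
top jar 0.75 [ 649.2 -406.6    3.2]
top wafers 0.71 [450.1 -23.6  -2.8]
[ 179.82491312 -598.58549975  203.11053795] [[ 9.57713956e-01  2.87722051e-01 -1.95616844e-05]
 [ 2.87722051e-01 -9.57713956e-01 -1.06513662e-05]
 [-2.17991311e-05  4.57263409e-06 -1.00000000e+00]] [-0.615508   -0.04159335 -0.50315597] 0.9991216071316478 0.9
```

View pics/scene0.png

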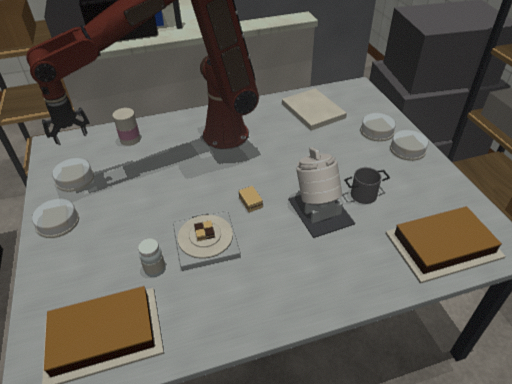

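View pics/top0.png

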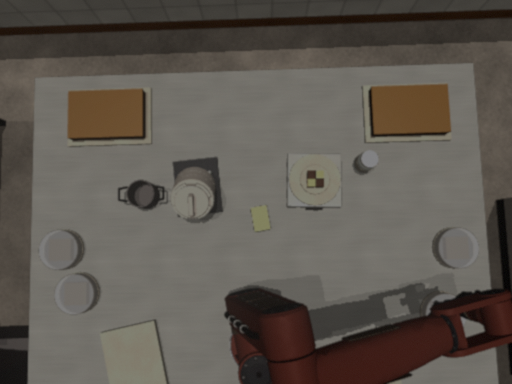

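The scene view shows the stack at about (320,180) and the board at (205,235). In the top view the ridge is near (193,205), the board at (315,180) and the jar at (368,160). Next I'll zoom in on the ridge to get its direction.

Run:
```python
from h import *
p=snapshot("top"); c=p["color"][160:235,155:230]; q=snapshot("scene"); d=q["color"][140:215,285:360]
im=np.hstack([cv2.resize(x,(400,400),interpolation=cv2.INTER_CUBIC) for x in (c,d)])
g=im.astype(float)
g=np.clip((g-80)*1.6,0,255).astype(np.uint8)
cv2.imwrite("pics/crop1.png",g[:,:,::-1])
O=np.array([576.5,216.5,75.5]);G=np.array([499.6,210,216]);z=(G-O)/np.linalg.norm(G-O)
xs=np.array([z[2],0,-z[0]]);xs/=np.linalg.norm(xs);ys=np.cross(z,xs)
for nm,pp,o in (("top",p,(155,160)),("scene",q,(285,140))):
  for a in (0,15,-15,-30,30):
    v=xs*np.cos(np.radians(a))+ys*np.sin(np.radians(a))
    pts=np.array([G+17*z+35*v,G+17*z-35*v])
    px=cv2.projectPoints(pts,np.array(pp["rvec"],float),np.array(pp["tvec"],float),np.array(pp["intrinsics"],float),None)[0][:,0]
    print(nm,a,((px-o)*400/75).round(0).tolist())
print(z)
```

```text
top 0 [[177.0, 197.0], [187.0, 301.0]]
top 15 [[162.0, 199.0], [202.0, 299.0]]
top -15 [[192.0, 198.0], [172.0, 300.0]]
top -30 [[207.0, 203.0], [158.0, 295.0]]
top 30 [[149.0, 205.0], [215.0, 293.0]]
scene 0 [[170.0, 50.0], [130.0, 35.0]]
scene 15 [[182.0, 46.0], [118.0, 39.0]]
scene -15 [[156.0, 53.0], [143.0, 32.0]]
scene -30 [[142.0, 56.0], [156.0, 30.0]]
scene 30 [[192.0, 43.0], [108.0, 43.0]]
[-0.47972533 -0.04054895  0.87648126]
```

View pics/crop1.png

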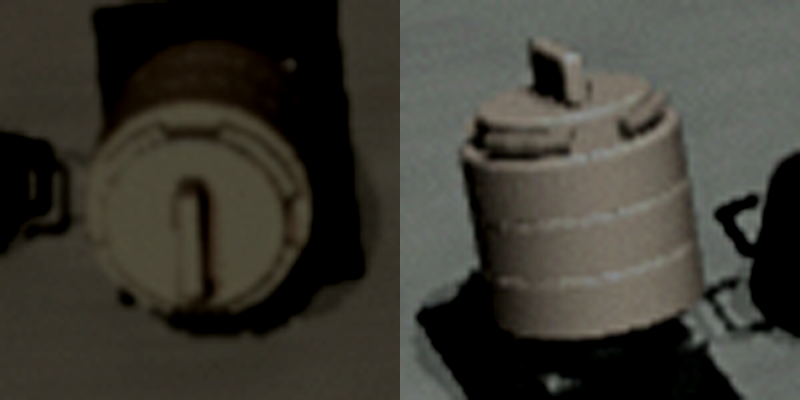

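```bash
cat >> h.py <<'E'
from scipy.spatial.transform import Rotation as Rn
O=np.array([576.5,216.5,75.5]);G=np.array([499.6,210,216.]);Z=(G-O)/np.linalg.norm(G-O)
XS=np.array([Z[2],0,-Z[0]]);XS/=np.linalg.norm(XS);YS=np.cross(Z,XS)
RG=np.column_stack([-XS,YS,-Z])   # grasp orientation
def down(yaw):
    a=np.radians(yaw); x=np.array([np.cos(a),np.sin(a),0]); z=np.array([0,0,-1.]); return np.column_stack([x,np.cross(z,x),z])
def go(p0,R0,p,R):
    print("lin cm",(R0.T@(np.array(p)-p0)/10).round(2).tolist(),"rot u",(np.degrees(Rn.from_matrix(R0.T@R).as_rotvec())/6).round(2).tolist())
def st():
    s=read_state(); print("t",s["time"],"tcp",np.round(s["tcp_pos"],1),"F",np.round(s["force"],1),"M",np.round(s["moment"],2),"op",round(s["opening"],3),"q",np.round(s["joint_pos"],1)); return np.array(s["tcp_pos"]),np.array(s["tcp_rot"]),s
E
python3 - <<'E'
from h import *
p,R,s=st()
w1=[420,-250,330];R1=down(107)
go(p,R,w1,R1)
w2=G+Z*80; go(np.array(w1),R1,w2,RG)
E
```

```text
t 1.0 tcp [ 179.8 -598.6  203.1] F [-0.3 -0.5 -1.2] M [ 0.03  0.   -0.02] op 1.005 q [-79.7  12.4  92.4   0.   75.1  -6.4]
lin cm [33.03, -26.48, -12.69] rot u [0.0, 0.0, -15.05]
lin cm [42.47, 17.3, 4.39] rot u [-3.37, -3.87, -11.99]
```

Emit:
{"op": "play_rows", "data": {
  "linear": [
    [2,-2,-6],
    [8,-7,-10],
    [14,-11,-12.7],
    [20,-16,-12.7],
    [26,-21,-12.7],
    [31,-25,-12.7],
    [33,-26.5,-12.7],
    [33,-26.5,-12.7],
    [33,-26.5,-12.7]
  ],
  "rotation": [
    [0,0,-1.5],
    [0,0,-3.2],
    [0,0,-5],
    [0,0,-6.7],
    [0,0,-8.5],
    [0,0,-10.2],
    [0,0,-12],
    [0,0,-13.5],
    [0,0,-15]
  ],
  "claw": 1.0
}}

```text
time: 2.12
tcp_pos: [421.0, -247.5, 330.5]
tcp_rot: [[-0.297, 0.955, 0.001], [0.955, 0.297, 0.0], [-0.0, 0.001, -1.0]]
force: [-0.8, -0.1, -0.3]
opening: 0.995
```

Emit:
{"op": "play_rows", "data": {
  "linear": [
    [5,2,0],
    [10,4,0],
    [16,6.5,0],
    [21,8.5,0],
    [26,10.5,1],
    [32,13,2],
    [37,15,3],
    [42.5,17.3,4.4],
    [42.5,17.3,4.4]
  ],
  "rotation": [
    [0,0,-1.5],
    [-0.5,-0.5,-3],
    [-0.9,-1,-4.5],
    [-1.3,-1.6,-6],
    [-1.8,-2.1,-7.5],
    [-2.4,-2.8,-9],
    [-2.8,-3.3,-10.5],
    [-3.37,-3.87,-12],
    [-3.37,-3.87,-12]
  ]
}}

```text
time: 3.25
tcp_pos: [460.3, 210.0, 283.3]
tcp_rot: [[-0.879, -0.022, 0.476], [-0.003, 0.999, 0.041], [-0.476, 0.035, -0.879]]
force: [-0.4, -0.7, -0.1]
opening: 0.996
```

Run:
```python
from h import *
p,R,s=st()
w=G-Z*12
go(p,R,G+Z*28,RG);go(p,R,w,RG)
```

```text
t 3.25 tcp [460.3 210.  283.3] F [-0.4 -0.7 -0.1] M [-0.    0.21 -0.04] op 0.996 q [ 21.8 -25.  122.2  -9.7  55.7 -65.4]
lin cm [-0.24, -0.32, 4.99] rot u [0.01, -0.05, 0.03]
lin cm [-0.26, -0.32, 8.99] rot u [0.01, -0.05, 0.03]
```

Emit:
{"op": "play_rows", "data": {
  "linear": [
    [-0.25,-0.3,3],
    [-0.25,-0.3,6],
    [-0.25,-0.3,8],
    [-0.25,-0.3,8.9],
    [-0.25,-0.3,8.9]
  ],
  "rotation": [
    [0,0,0],
    [0,0,0],
    [0,0,0],
    [0,0,0],
    [0,0,0]
  ]
}}

```text
time: 3.88
tcp_pos: [508.2, 206.5, 209.1]
tcp_rot: [[-0.878, -0.014, 0.479], [0.005, 0.999, 0.037], [-0.479, 0.035, -0.877]]
force: [-0.5, 0.4, 0.1]
opening: 0.998
```

Run:
```python
from h import *
p,R,s=st()
go(p,R,G-Z*12,RG)
P=snapshot("top");q=snapshot("scene")
im=np.hstack([cv2.resize(P["color"][155:245,150:240],(400,400),interpolation=cv2.INTER_CUBIC),cv2.resize(q["color"][125:215,275:365],(400,400),interpolation=cv2.INTER_CUBIC)])
cv2.imwrite("pics/g1.png",im[:,:,::-1])
```

```text
t 3.875 tcp [508.2 206.5 209.1] F [-0.5  0.4  0.1] M [ 0.05  0.19 -0.03] op 0.998 q [ 19.  -15.  123.2  -9.9  44.3 -65.9]
lin cm [0.43, 0.39, 0.2] rot u [-0.03, -0.01, -0.05]
```

View pics/g1.png

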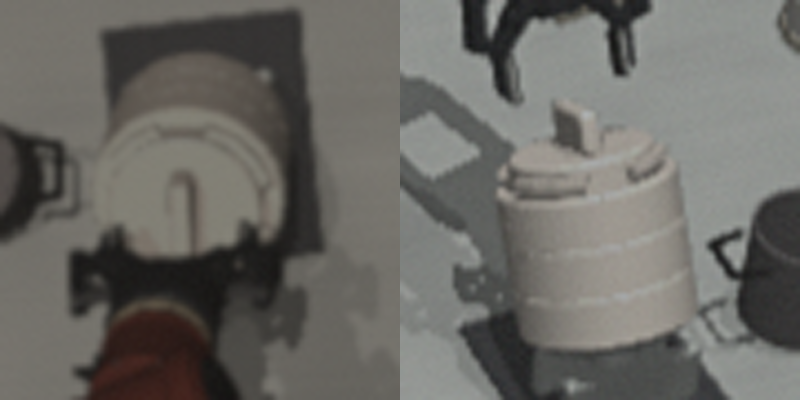

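The fingers appear short of the ridge in both views, with the tips at about (515,98) and (625,70) and the ridge top at (575,105). I'll project the TCP and ridge points into the pictures to check.

Run:
```python
from h import *
p,R,s=st()
P=snapshot("top");q=snapshot("scene")
ims=[]
for pp,(x0,y0) in ((P,(150,155)),(q,(275,125))):
    im=cv2.resize(pp["color"][y0:y0+90,x0:x0+90],(400,400),interpolation=cv2.INTER_CUBIC).copy()
    def dot(w,c):
        px=cv2.projectPoints(np.array([w],float),np.array(pp["rvec"],float),np.array(pp["tvec"],float),np.array(pp["intrinsics"],float),None)[0][0,0]
        u=((px-(x0,y0)+0.5)*400/90-0.5).astype(int); cv2.circle(im,tuple(map(int,u)),3,c,-1)
    dot(p,(255,0,0))
    for sg in (1,-1): dot(p-13*R[:,2]+sg*42.5*R[:,1],(255,255,0))
    for a in (35,-35): 
        dot(G+17*Z+a*XS,(0,255,0)); dot(G-17*Z+a*XS,(0,0,255))
    for a in range(0,360,45):
        t=np.radians(a); dot(G-17*Z+58*(XS*np.cos(t)+YS*np.sin(t)),(255,0,255))
    ims.append(im)
cv2.imwrite("pics/g2.png",np.hstack(ims)[:,:,::-1])
```

```text
t 3.975 tcp [508.6 207.2 210.4] F [ 0.3 -0.8 -0.2] M [-0.03  0.17 -0.03] op 1.001 q [ 19.  -15.1 123.2  -9.9  44.3 -65.9]
```

View pics/g2.png

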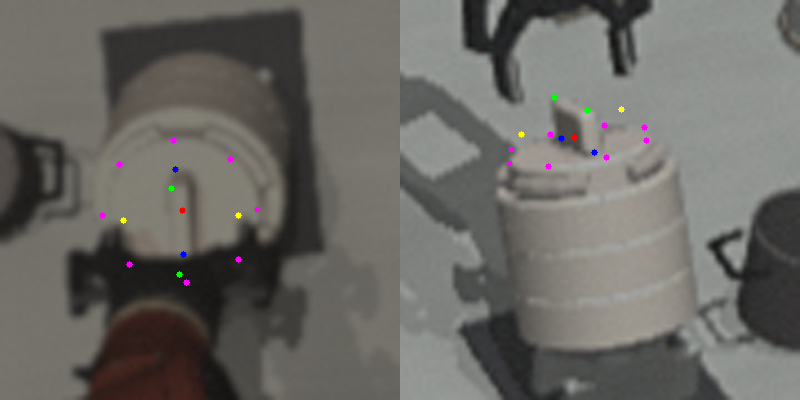

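The lid model fits to within 2–5 mm. The open finger tips sit about 28 mm farther back than I modelled, but they're well centred. I'll close part-way and look again.

Emit:
{"op": "play_rows", "data": {
  "linear": [
    [0,0,0],
    [0,0,0],
    [0,0,0],
    [0,0,0]
  ],
  "rotation": [
    [0,0,0],
    [0,0,0],
    [0,0,0],
    [0,0,0]
  ],
  "claw": 0.4
}}

```text
time: 4.58
tcp_pos: [508.0, 207.4, 209.2]
tcp_rot: [[-0.877, -0.015, 0.479], [0.003, 0.999, 0.039], [-0.48, 0.035, -0.877]]
force: [-0.0, -0.8, 0.6]
opening: 0.4
```

Run:
```python
from h import *
p,R,s=st()
P=snapshot("top");q=snapshot("scene")
im=np.hstack([cv2.resize(x,(400,400),interpolation=cv2.INTER_CUBIC) for x in (P["color"][170:230,160:220],q["color"][125:185,290:350])])
cv2.imwrite("pics/g3.png",im[:,:,::-1])
```

```text
t 4.575 tcp [508.  207.4 209.2] F [-0.  -0.8  0.6] M [ 0.    0.23 -0.02] op 0.4 q [ 19.1 -15.  123.2  -9.9  44.3 -65.9]
```

View pics/g3.png

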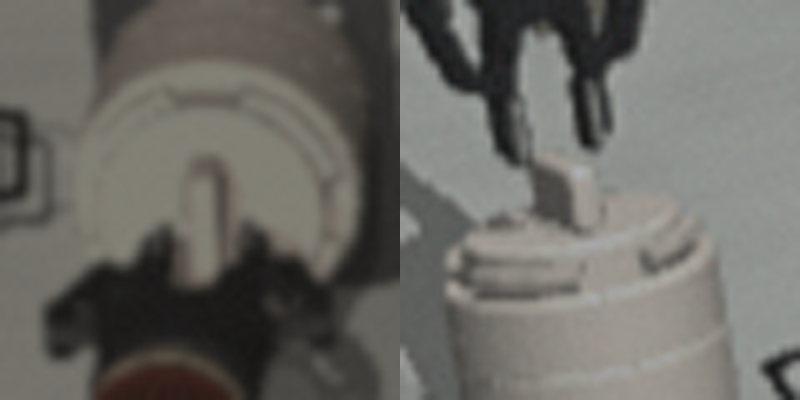

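Both views show the tips still about 20 mm short of full depth. I'll advance 1 cm, which is safe on either reading, then creep forward watching the force.

Emit:
{"op": "play_rows", "data": {
  "linear": [
    [0,0,0.4],
    [0,0,0.8],
    [0,0,1.0],
    [0,0,1.0]
  ],
  "rotation": [
    [0,0,0],
    [0,0,0],
    [0,0,0],
    [0,0,0]
  ]
}}

```text
time: 5.18
tcp_pos: [512.7, 207.6, 199.9]
tcp_rot: [[-0.878, -0.015, 0.479], [0.004, 0.999, 0.038], [-0.479, 0.035, -0.877]]
force: [-0.6, -0.2, -0.3]
opening: 0.398
```

Emit:
{"op": "play_rows", "data": {
  "linear": [
    [0,0,0.15],
    [0,0,0.3],
    [0,0,0.3]
  ],
  "rotation": [
    [0,0,0],
    [0,0,0],
    [0,0,0]
  ]
}}

```text
time: 5.55
tcp_pos: [514.2, 207.8, 197.6]
tcp_rot: [[-0.878, -0.015, 0.479], [0.004, 0.999, 0.038], [-0.479, 0.035, -0.877]]
force: [-0.1, 0.2, 0.0]
opening: 0.399
```

Run:
```python
from h import *
p,R,s=st()
print("TCP along axis rel G",(p-G)@Z,(p-G)@XS,(p-G)@YS)
P=snapshot("top");q=snapshot("scene")
im=np.hstack([cv2.resize(x,(400,400),interpolation=cv2.INTER_CUBIC) for x in (P["color"][170:230,160:220],q["color"][125:185,290:350])])
cv2.imwrite("pics/g4.png",im[:,:,::-1])
```

```text
t 5.55 tcp [514.2 207.8 197.6] F [-0.1  0.2  0. ] M [ 0.04  0.25 -0.02] op 0.399 q [ 18.8 -13.4 123.2 -10.1  42.6 -65.8]
TCP along axis rel G -22.993448220600204 3.9510828467806087 -3.1055348812138868
```

View pics/g4.png

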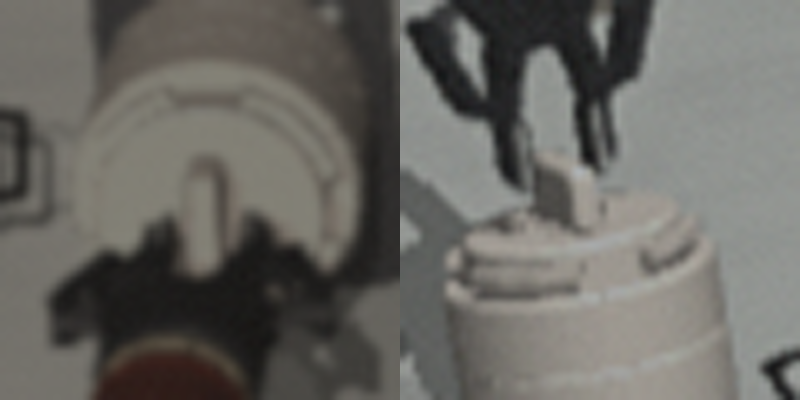

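Emit:
{"op": "play_rows", "data": {
  "linear": [
    [0,0,0.2],
    [0,0,0.4],
    [0,0,0.4]
  ],
  "rotation": [
    [0,0,0],
    [0,0,0],
    [0,0,0]
  ]
}}

```text
time: 6.02
tcp_pos: [516.0, 207.9, 193.9]
tcp_rot: [[-0.878, -0.015, 0.479], [0.004, 0.999, 0.038], [-0.479, 0.035, -0.877]]
force: [0.1, 1.2, 0.2]
opening: 0.4
```

Emit:
{"op": "play_rows", "data": {
  "linear": [
    [0,0,0],
    [0,0,0]
  ],
  "rotation": [
    [0,0,0],
    [0,0,0]
  ],
  "claw": 0.26
}}

```text
time: 6.28
tcp_pos: [516.2, 208.0, 194.3]
tcp_rot: [[-0.877, -0.015, 0.48], [0.004, 0.999, 0.038], [-0.48, 0.035, -0.877]]
force: [-0.4, -0.0, -0.9]
opening: 0.26
```

Emit:
{"op": "play_rows", "data": {
  "linear": [
    [0,0,0],
    [0,0,0],
    [0,0,0]
  ],
  "rotation": [
    [0,0,0],
    [0,0,0],
    [0,0,0]
  ],
  "claw": 0.0
}}

```text
time: 6.65
tcp_pos: [516.4, 208.4, 194.7]
tcp_rot: [[-0.877, -0.015, 0.48], [0.004, 0.999, 0.039], [-0.48, 0.036, -0.876]]
force: [-1.4, 2.1, 2.3]
opening: 0.169
```

Run:
```python
from h import *
p,R,s=st()
f=np.array(s["force"]);m=np.array(s["moment"])
print("tool F",(R.T@f).round(1),"M",(R.T@m).round(2),"rel",(p-G)@Z,(p-G)@XS,(p-G)@YS)
P=snapshot("top");q=snapshot("scene")
im=np.hstack([cv2.resize(x,(400,400),interpolation=cv2.INTER_CUBIC) for x in (P["color"][170:230,160:220],q["color"][125:185,290:350])])
cv2.imwrite("pics/g5.png",im[:,:,::-1])
```

```text
t 6.65 tcp [516.4 208.4 194.7] F [-1.4  2.1  2.3] M [0.31 0.28 0.07] op 0.169 q [ 18.8 -12.9 123.2 -10.1  42.1 -65.7]
tool F [ 0.1  2.2 -2.6] M [-0.31  0.27  0.1 ] rel -26.60269669744495 4.495512201267231 -2.6973199813856183
```

View pics/g5.png

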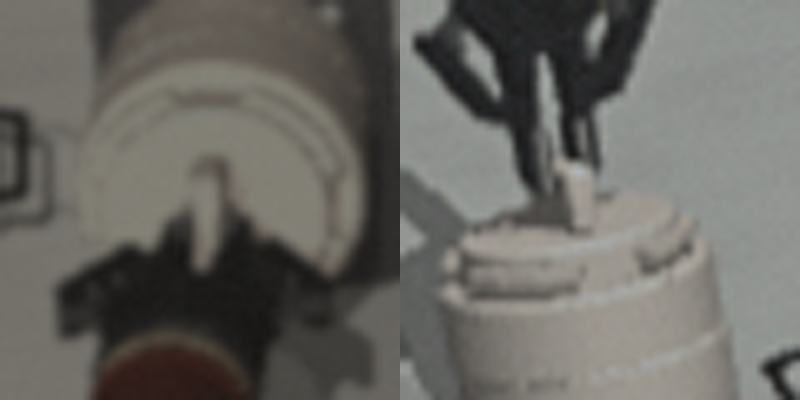

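The ridge is gripped (opening 0.169, about 14 mm) and the fingers straddle it near (570,185). Now a light pull.

Emit:
{"op": "play_rows", "data": {
  "linear": [
    [0,0,-0.1],
    [0,0,-0.2],
    [0,0,-0.3],
    [0,0,-0.4],
    [0,0,-0.5],
    [0,0,-0.5]
  ],
  "rotation": [
    [0,0,0],
    [0,0,0],
    [0,0,0],
    [0,0,0],
    [0,0,0],
    [0,0,0]
  ]
}}

```text
time: 7.5
tcp_pos: [513.8, 207.9, 198.5]
tcp_rot: [[-0.877, -0.015, 0.48], [0.004, 0.999, 0.039], [-0.48, 0.036, -0.877]]
force: [4.5, 4.2, -4.3]
opening: 0.17
```

```bash
cat >> h.py <<'E'
def tf():
    p,R,s=st()
    print("tool F",(R.T@np.array(s["force"])).round(1),"M",(R.T@np.array(s["moment"])).round(2),"rel Z,X,Y",((p-G)@Z).round(1),((p-G)@XS).round(1),((p-G)@YS).round(1))
    return p,R,s
E
python3 -c "from h import *;tf()"
```

```text
t 7.5 tcp [513.8 207.9 198.5] F [ 4.5  4.2 -4.3] M [ 0.62 -0.15  0.27] op 0.17 q [ 18.9 -13.5 123.2 -10.1  42.7 -65.8]
tool F [-1.9  3.9  6.1] M [-0.68 -0.15  0.05] rel Z,X,Y -22.0 4.1 -3.0
```

Emit:
{"op": "play_rows", "data": {
  "linear": [
    [0,0.05,0],
    [0,0.05,0],
    [0,0.1,0],
    [0,0.1,0],
    [0,0.1,0]
  ],
  "rotation": [
    [0,0,0.4],
    [0,0,0.8],
    [0,0,1.2],
    [0,0,1.6],
    [0,0,1.6]
  ]
}}

```text
time: 8.12
tcp_pos: [513.0, 208.4, 197.7]
tcp_rot: [[-0.869, 0.131, 0.478], [0.169, 0.985, 0.037], [-0.466, 0.113, -0.878]]
force: [3.9, 1.6, -5.6]
opening: 0.169
```

```bash
python3 -c "from h import *;tf()"
```

```text
t 8.125 tcp [513.  208.4 197.7] F [ 3.9  1.6 -5.6] M [0.22 0.03 0.31] op 0.169 q [ 19.  -13.4 123.2 -10.2  42.8 -56. ]
tool F [-0.5  1.5  6.8] M [-0.33  0.09 -0.17] rel Z,X,Y -22.4 3.0 -2.5
```

Emit:
{"op": "play_rows", "data": {
  "linear": [
    [0,0,0],
    [0,0.05,0],
    [0,0.05,0],
    [0,0.05,0],
    [0,0.05,0]
  ],
  "rotation": [
    [0,0,0.5],
    [0,0,1.0],
    [0,0,1.5],
    [0,0,2],
    [0,0,2]
  ]
}}

```text
time: 8.75
tcp_pos: [512.9, 208.5, 197.9]
tcp_rot: [[-0.823, 0.309, 0.477], [0.37, 0.928, 0.037], [-0.432, 0.207, -0.878]]
force: [0.5, 0.2, -1.4]
opening: 0.172
```

```bash
python3 -c "from h import *;tf()"
```

```text
t 8.75 tcp [512.9 208.5 197.9] F [ 0.5  0.2 -1.4] M [-0.04  0.42  0.05] op 0.172 q [ 19.  -13.4 123.2 -10.2  42.9 -43.9]
tool F [0.3 0.1 1.5] M [ 0.17  0.39 -0.05] rel Z,X,Y -22.1 3.0 -2.4
```

The pull dropped to roughly the cover's weight at 22° of turn, so it looks free. Drawing it 12 mm to confirm.

Emit:
{"op": "play_rows", "data": {
  "linear": [
    [0,0,-0.2],
    [0,0,-0.4],
    [0,0,-0.6],
    [0,0,-0.8]
  ],
  "rotation": [
    [0,0,0.2],
    [0,0,0.3],
    [0,0,0.3],
    [0,0,0.3]
  ]
}}

```text
time: 9.25
tcp_pos: [509.9, 209.0, 206.0]
tcp_rot: [[-0.811, 0.334, 0.479], [0.4, 0.916, 0.038], [-0.426, 0.223, -0.877]]
force: [0.6, 0.6, -1.3]
opening: 0.171
```

```bash
python3 -c "from h import *;tf()"
```

```text
t 9.25 tcp [509.9 209.  206. ] F [ 0.6  0.6 -1.3] M [-0.03  0.35 -0.02] op 0.171 q [ 19.2 -14.4 123.1 -10.1  43.8 -42.2]
tool F [0.3 0.4 1.5] M [0.18 0.31 0.01] rel Z,X,Y -13.7 4.2 -1.6
```

Emit:
{"op": "play_rows", "data": {
  "linear": [
    [0,0,-0.5],
    [0,0,-1.2],
    [0,0,-2],
    [0,0,-3],
    [0,0,-4],
    [0,0,-5],
    [0,0,-6.2],
    [0,0,-7.5],
    [0,0,-9],
    [0,0,-9]
  ],
  "rotation": [
    [0,0,0],
    [0,0,0],
    [0,0,0],
    [0,0,0],
    [0,0,0],
    [0,0,0],
    [0,0,0],
    [0,0,0],
    [0,0,0],
    [0,0,0]
  ]
}}

```text
time: 10.5
tcp_pos: [467.4, 206.0, 287.1]
tcp_rot: [[-0.81, 0.333, 0.483], [0.4, 0.915, 0.04], [-0.429, 0.226, -0.875]]
force: [-0.2, 0.1, -1.1]
opening: 0.167
```

Run:
```python
from h import *
p,R,s=tf()
P=snapshot("top");q=snapshot("scene")
for pp in(P,q):
  for n in("lid_grip","lid_edge"):
    for d in landmark_of(pp,n)[:1]:
      w=world(pp,d["centre"]);print(n,round(d["score"],2),w.round(1),"in tool",(R.T@(w-p)).round(1))
# upright targets: intermediate over (450,-20), then board
B=np.array([593,-221,40])
x=R[:,0];yaw=np.degrees(np.arctan2(x[1],x[0]));print("yaw",yaw)
go(p,R,[440,100,330],down(yaw-20))
```

```text
t 10.5 tcp [467.4 206.  287.1] F [-0.2  0.1 -1.1] M [-0.02  0.44  0.01] op 0.167 q [ 21.  -24.8 121.8  -9.5  55.4 -42.5]
tool F [ 0.7 -0.2  0.9] M [ 0.19  0.39 -0.01] rel Z,X,Y 77.9 5.9 -0.8
lid_grip 0.65 [551.1 406.3   2.8] in tool [134.2 147.1 297.1]
lid_grip 0.88 [450.4 206.2 309.3] in tool [  4.4  -0.4 -27.6]
yaw 153.69610851120356
lin cm [-3.87, -9.65, -5.5] rot u [3.08, 3.76, 3.8]
```

The cover is free, drawn about 104 mm and still in the grip; the detector puts the grip at tool (4, 0, −27). Next I'll move clear and bring it upright.

Emit:
{"op": "play_rows", "data": {
  "linear": [
    [-0.4,-1,-2],
    [-0.9,-2.2,-3.5],
    [-1.5,-3.7,-4.5],
    [-2.2,-5.5,-5],
    [-2.9,-7.3,-5.5],
    [-3.5,-8.6,-5.5],
    [-3.9,-9.6,-5.5],
    [-3.9,-9.6,-5.5]
  ],
  "rotation": [
    [0,0,0],
    [0.4,0.5,0.5],
    [0.9,1.1,1.1],
    [1.5,1.8,1.8],
    [2.1,2.5,2.5],
    [2.7,3.2,3.2],
    [3.08,3.76,3.8],
    [3.08,3.76,3.8]
  ]
}}

```text
time: 11.8
tcp_pos: [441.1, 99.0, 327.3]
tcp_rot: [[-0.689, 0.725, -0.004], [0.725, 0.689, -0.001], [0.002, -0.004, -1.0]]
force: [-1.1, -0.4, -2.2]
opening: 0.17
```

Run:
```python
from h import *
p,R,s=tf(); print(R.round(3))
Rd=down(134); off=np.array([4.4,0,-27])
t=np.array([593,-221.4,0])-Rd@off; t[2]=185
print(t); go(p,R,t,Rd)
```

```text
t 11.8 tcp [441.1  99.  327.3] F [-1.1 -0.4 -2.2] M [ 0.03 -0.01 -0.06] op 0.17 q [  3.8 -13.7 105.2  -0.   88.8 -39.8]
tool F [ 0.5 -1.   2.2] M [-0.02  0.01  0.06] rel Z,X,Y 130.1 2.1 -105.8
[[-0.689  0.725 -0.004]
 [ 0.725  0.689 -0.001]
 [ 0.002 -0.004 -1.   ]]
[ 596.05649683 -224.56509512  185.        ]
lin cm [-34.16, -11.01, 14.2] rot u [-0.04, -0.02, -0.07]
```

Emit:
{"op": "play_rows", "data": {
  "linear": [
    [-2,-0.7,0],
    [-6,-2,0],
    [-11,-3.6,1],
    [-16,-5.2,3],
    [-21,-6.8,6],
    [-26,-8.4,9],
    [-30,-9.7,12],
    [-33,-10.6,13.6],
    [-34.2,-11,14.2],
    [-34.2,-11,14.2]
  ],
  "rotation": [
    [0,0,0],
    [0,0,0],
    [0,0,0],
    [0,0,0],
    [0,0,0],
    [0,0,0],
    [0,0,0],
    [0,0,0],
    [0,0,0],
    [0,0,0]
  ]
}}

```text
time: 13.05
tcp_pos: [595.9, -223.0, 185.5]
tcp_rot: [[-0.691, 0.723, -0.004], [0.723, 0.691, -0.0], [0.003, -0.003, -1.0]]
force: [-0.3, -1.1, -1.6]
opening: 0.166
```

Run:
```python
from h import *
p,R,s=tf(); print(R.round(3))
P=snapshot("top");q=snapshot("scene")
for pp in(P,q):
  for n in("lid_grip","lid_edge","board_top"):
    for d in landmark_of(pp,n)[:2]:
      w=world(pp,d["centre"]);print(n,round(d["score"],2),w.round(1),"in tool",(R.T@(w-p)).round(1))
ims=[]
g=p+R@np.array([4.4,0,-27]);B=np.array([593,-221.4,40])
for pp,c in((P,(315,180)),(q,(205,215))):
    x0,y0=c[0]-45,c[1]-45
    im=cv2.resize(pp["color"][y0:y0+90,x0:x0+90],(400,400),interpolation=cv2.INTER_CUBIC).copy()
    for ctr,r,col in((g-[0,0,81],73,(255,0,255)),(g-[0,0,17],58,(255,255,0)),(B,95,(0,255,0))):
        t=np.linspace(0,2*np.pi,25)
        pts=ctr+r*np.column_stack([np.cos(t),np.sin(t),0*t])
        px=cv2.projectPoints(pts,np.array(pp["rvec"],float),np.array(pp["tvec"],float),np.array(pp["intrinsics"],float),None)[0][:,0]
        for u in ((px-(x0,y0)+.5)*400/90-.5).astype(int): cv2.circle(im,tuple(map(int,u)),2,col,-1)
    ims.append(im)
cv2.imwrite("pics/b1.png",np.hstack(ims)[:,:,::-1])
```

```text
t 13.05 tcp [ 595.9 -223.   185.5] F [-0.3 -1.1 -1.6] M [ 0.02 -0.02 -0.02] op 0.166 q [-26.8  14.7  91.6  -0.1  73.9 -70.4]
tool F [-0.6 -1.   1.6] M [-0.03  0.01  0.02] rel Z,X,Y -55.3 69.8 -435.6
[[-0.691  0.723 -0.004]
 [ 0.723  0.691 -0.   ]
 [ 0.003 -0.003 -1.   ]]
lid_grip 0.63 [ 591.4 -221.4  213.8] in tool [  4.3  -2.2 -28.2]
lid_grip 0.93 [ 595.8 -218.2  212.8] in tool [  3.7   3.2 -27.2]
lid_grip 0.56 [ 592.4 -220.8   39.7] in tool [  3.6  -0.6 145.9]
board_top 0.67 [ 592.3 -222.6   41.2] in tool [  2.4  -1.8 144.3]
board_top 0.58 [550.5 410.4  -4.2] in tool [489.  405.2 189.9]
```

View pics/b1.png

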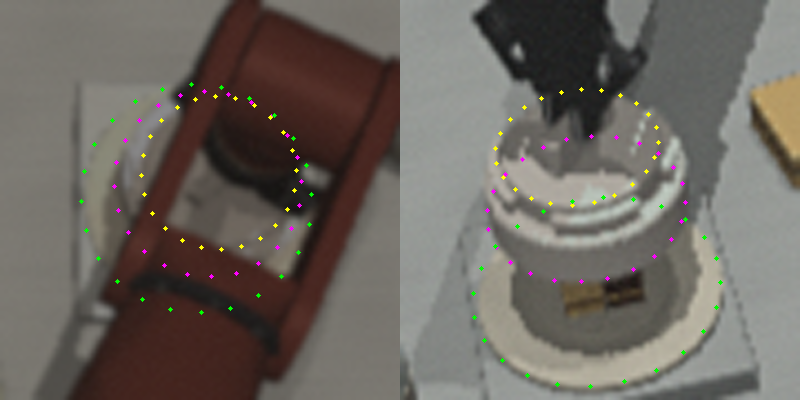

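The scene view shows the cover upright and level above the board, with its rim (bottom at y≈280) and the board outline matching the predicted circles. A 2 mm shift is needed, then lower to about 12 mm above the board.

Emit:
{"op": "play_rows", "data": {
  "linear": [
    [-0.1,-0.1,1],
    [-0.14,-0.14,2.2],
    [-0.14,-0.14,3.5],
    [-0.14,-0.14,4.8],
    [-0.14,-0.14,6],
    [-0.14,-0.14,7],
    [-0.14,-0.14,7.6],
    [-0.14,-0.14,7.9],
    [-0.14,-0.14,7.9]
  ],
  "rotation": [
    [0,0,0],
    [0,0,0],
    [0,0,0],
    [0,0,0],
    [0,0,0],
    [0,0,0],
    [0,0,0],
    [0,0,0],
    [0,0,0]
  ]
}}

```text
time: 14.58
tcp_pos: [595.7, -225.6, 106.8]
tcp_rot: [[-0.69, 0.724, -0.004], [0.724, 0.69, -0.001], [0.002, -0.003, -1.0]]
force: [0.3, -0.2, -1.4]
opening: 0.173
```

Run:
```python
from h import *
p,R,s=tf();print(R[:,2].round(4))
P=snapshot("top");q=snapshot("scene")
for pp in(P,q):
  for n in("lid_grip",):
    for d in landmark_of(pp,n)[:2]:
      w=world(pp,d["centre"]);print(n,round(d["score"],2),w.round(1),"in tool",(R.T@(w-p)).round(1))
ims=[]
g=p+R@np.array([4.2,0.3,-27.3]);B=np.array([592.7,-221.8,40]);print("axis",g)
for pp,c in((q,(205,225)),):
    x0,y0=c[0]-40,c[1]-40
    im=cv2.resize(pp["color"][y0:y0+80,x0:x0+80],(560,560),interpolation=cv2.INTER_CUBIC).copy()
    for ctr,r,col in((g-[0,0,81],73,(255,0,255)),(g-[0,0,17],58,(255,255,0)),(B,95,(0,255,0))):
        t=np.linspace(0,2*np.pi,25)
        pts=ctr+r*np.column_stack([np.cos(t),np.sin(t),0*t])
        px=cv2.projectPoints(pts,np.array(pp["rvec"],float),np.array(pp["tvec"],float),np.array(pp["intrinsics"],float),None)[0][:,0]
        for u in ((px-(x0,y0)+.5)*7-.5).astype(int): cv2.circle(im,tuple(map(int,u)),2,col,-1)
    ims.append(im)
cv2.imwrite("pics/b2.png",np.hstack(ims)[:,:,::-1])
```

```text
t 14.575 tcp [ 595.7 -225.6  106.8] F [ 0.3 -0.2 -1.4] M [ 0.05 -0.02  0.04] op 0.173 q [-27.   19.3  94.8  -0.1  66.1 -70.6]
tool F [-0.3  0.1  1.4] M [-0.04  0.02 -0.04] rel Z,X,Y -124.1 31.9 -441.0
[-3.5e-03 -8.0e-04 -1.0e+00]
lid_grip 0.75 [ 591.3 -221.4  133.1] in tool [  6.2  -0.3 -26.3]
lid_grip 0.86 [ 595.  -221.9  136.3] in tool [  3.3   2.  -29.5]
axis [ 593.11610527 -222.35876608  134.13418583]
```

View pics/b2.png

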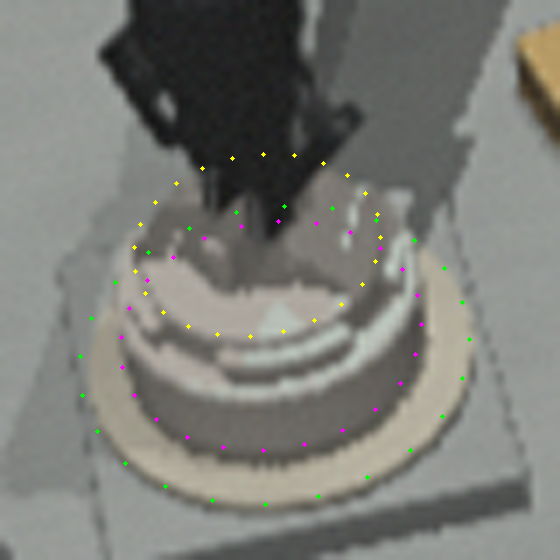

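The cover is over the board, with the board margin about even all round. Now lowering in small steps, watching the force.

Emit:
{"op": "play_rows", "data": {
  "linear": [
    [0,0,0.2],
    [0,0,0.4],
    [0,0,0.6],
    [0,0,0.6]
  ],
  "rotation": [
    [0,0,0],
    [0,0,0],
    [0,0,0],
    [0,0,0]
  ]
}}

```text
time: 15.28
tcp_pos: [595.3, -225.5, 100.3]
tcp_rot: [[-0.69, 0.724, -0.004], [0.724, 0.69, -0.0], [0.003, -0.003, -1.0]]
force: [0.0, 0.8, -1.6]
opening: 0.166
```

Emit:
{"op": "play_rows", "data": {
  "linear": [
    [0,0,0.1],
    [0,0,0.2],
    [0,0,0.3],
    [0,0,0.3]
  ],
  "rotation": [
    [0,0,0],
    [0,0,0],
    [0,0,0],
    [0,0,0]
  ]
}}

```text
time: 15.78
tcp_pos: [595.4, -225.6, 97.5]
tcp_rot: [[-0.69, 0.724, -0.004], [0.724, 0.69, -0.001], [0.002, -0.003, -1.0]]
force: [-0.4, 0.8, -1.7]
opening: 0.168
```

Still hanging free, so I'll lower in 2 mm steps.

Emit:
{"op": "play_rows", "data": {
  "linear": [
    [0,0,0.1],
    [0,0,0.2],
    [0,0,0.2]
  ],
  "rotation": [
    [0,0,0],
    [0,0,0],
    [0,0,0]
  ]
}}

```text
time: 16.15
tcp_pos: [595.4, -225.5, 95.5]
tcp_rot: [[-0.69, 0.724, -0.004], [0.724, 0.69, -0.001], [0.002, -0.003, -1.0]]
force: [1.2, -0.1, -1.8]
opening: 0.169
```

Emit:
{"op": "play_rows", "data": {
  "linear": [
    [0,0,0.1],
    [0,0,0.15],
    [0,0,0.15]
  ],
  "rotation": [
    [0,0,0],
    [0,0,0],
    [0,0,0]
  ]
}}

```text
time: 16.52
tcp_pos: [595.5, -225.7, 94.5]
tcp_rot: [[-0.69, 0.724, -0.004], [0.724, 0.69, -0.001], [0.002, -0.003, -1.0]]
force: [-1.2, 0.4, -0.3]
opening: 0.172
```

Emit:
{"op": "play_rows", "data": {
  "linear": [
    [0,0,0.08],
    [0,0,0.15],
    [0,0,0.15]
  ],
  "rotation": [
    [0,0,0],
    [0,0,0],
    [0,0,0]
  ]
}}

```text
time: 16.9
tcp_pos: [595.3, -225.6, 94.3]
tcp_rot: [[-0.69, 0.723, -0.004], [0.723, 0.69, -0.001], [0.003, -0.004, -1.0]]
force: [-5.3, 2.0, 7.1]
opening: 0.171
```

```bash
python3 -c "from h import *;tf()"
```

```text
t 16.9 tcp [ 595.3 -225.6   94.3] F [-5.3  2.   7.1] M [0.24 0.68 0.04] op 0.171 q [-27.   20.1  95.2  -0.2  64.9 -70.6]
tool F [ 5.1 -2.5 -7. ] M [ 0.33  0.64 -0.05] rel Z,X,Y -134.9 25.5 -441.4
```

Contact at TCP z≈94.4, about where it should seat. The sideways push of 5 N toward −x suggests a lug on the plinth's bevel. I'll lift slightly, move 3 mm along that push and lower again.

Emit:
{"op": "play_rows", "data": {
  "linear": [
    [0,0,-0.2],
    [0.1,-0.05,-0.3],
    [0.2,-0.1,-0.3],
    [0.27,-0.13,-0.3],
    [0.27,-0.13,-0.2],
    [0.27,-0.13,-0.1],
    [0.27,-0.13,-0.05],
    [0.27,-0.13,-0.05]
  ],
  "rotation": [
    [0,0,0],
    [0,0,0],
    [0,0,0],
    [0,0,0],
    [0,0,0],
    [0,0,0],
    [0,0,0],
    [0,0,0]
  ]
}}

```text
time: 17.9
tcp_pos: [592.5, -224.5, 94.4]
tcp_rot: [[-0.69, 0.723, -0.005], [0.723, 0.69, -0.0], [0.003, -0.004, -1.0]]
force: [-4.4, 1.6, 5.7]
opening: 0.173
```

```bash
python3 -c "from h import *;tf()"
```

```text
t 17.9 tcp [ 592.5 -224.5   94.4] F [-4.4  1.6  5.7] M [ 0.32  0.57 -0.01] op 0.173 q [-27.   19.8  95.7  -0.2  64.8 -70.6]
tool F [ 4.2 -2.1 -5.7] M [0.19 0.63 0.01] rel Z,X,Y -133.5 23.1 -440.2
```

Contact height is the same after the shift, so it's resting on the flat board with the rim touching first on the −x side, from slight pitch in the grip. I'll centre it back half-way, lower to light contact and release.

Emit:
{"op": "play_rows", "data": {
  "linear": [
    [0,0,-0.2],
    [-0.1,0.05,-0.25],
    [-0.13,0.06,-0.2],
    [-0.13,0.06,-0.1],
    [-0.13,0.06,-0.03],
    [-0.13,0.06,-0.03]
  ],
  "rotation": [
    [0,0,0],
    [0,0,0],
    [0,0,0],
    [0,0,0],
    [0,0,0],
    [0,0,0]
  ]
}}

```text
time: 18.65
tcp_pos: [593.9, -225.1, 94.3]
tcp_rot: [[-0.69, 0.724, -0.004], [0.724, 0.69, -0.001], [0.002, -0.003, -1.0]]
force: [-4.1, 2.0, 4.8]
opening: 0.168
```

Run:
```python
from h import *
tf()
q=snapshot("scene"); x0,y0=165,185
cv2.imwrite("pics/b3.png",cv2.resize(q["color"][y0:y0+80,x0:x0+80],(560,560),interpolation=cv2.INTER_CUBIC)[:,:,::-1])
```

```text
t 18.65 tcp [ 593.9 -225.1   94.3] F [-4.1  2.   4.8] M [ 0.24  0.54 -0.01] op 0.168 q [-27.   19.9  95.5  -0.2  64.8 -70.6]
tool F [ 4.3 -1.6 -4.8] M [0.22 0.55 0.01] rel Z,X,Y -134.2 24.4 -440.9
```

View pics/b3.png

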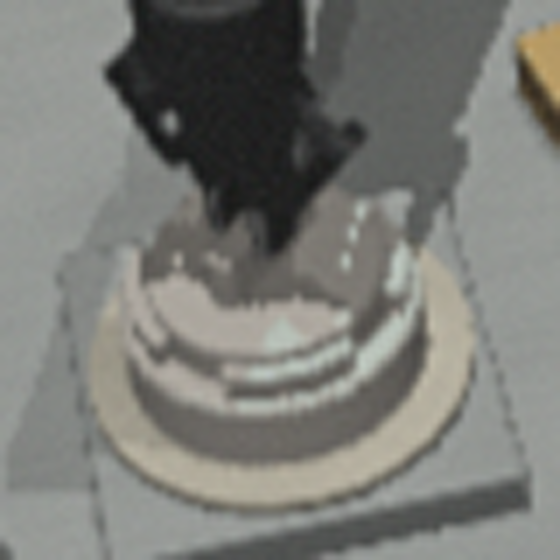

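The cover is nearly seated, rim bottom about (265,460) with board edges at 90, 472 and 507, and perhaps 3 mm too far to −x. I'll shift back 2 mm while unloaded, touch down lightly and open slowly.

Emit:
{"op": "play_rows", "data": {
  "linear": [
    [0,0,-0.15],
    [-0.07,0.07,-0.2],
    [-0.14,0.14,-0.2],
    [-0.14,0.14,-0.1],
    [-0.14,0.14,-0.04],
    [-0.14,0.14,-0.04]
  ],
  "rotation": [
    [0,0,0],
    [0,0,0],
    [0,0,0],
    [0,0,0],
    [0,0,0],
    [0,0,0]
  ]
}}

```text
time: 19.45
tcp_pos: [596.1, -225.1, 94.4]
tcp_rot: [[-0.69, 0.724, -0.004], [0.724, 0.69, -0.001], [0.002, -0.003, -1.0]]
force: [-2.5, 0.4, 1.9]
opening: 0.168
```

Emit:
{"op": "play_rows", "data": {
  "linear": [
    [0,0,0],
    [0,0,0],
    [0,0,0],
    [0,0,0]
  ],
  "rotation": [
    [0,0,0],
    [0,0,0],
    [0,0,0],
    [0,0,0]
  ],
  "claw": 0.4
}}

```text
time: 19.95
tcp_pos: [596.1, -225.1, 93.9]
tcp_rot: [[-0.69, 0.724, -0.004], [0.724, 0.69, -0.001], [0.002, -0.003, -1.0]]
force: [0.3, -0.4, -0.1]
opening: 0.399
```

Run:
```python
from h import *
p,R,s=tf()
q=snapshot("scene")
for d in landmark_of(q,"lid_grip")[:2]: print(d["score"],world(q,d["centre"]))
```

```text
t 19.95 tcp [ 596.1 -225.1   93.9] F [ 0.3 -0.4 -0.1] M [0.01 0.   0.01] op 0.399 q [-26.9  20.2  95.2  -0.1  64.8 -70.5]
tool F [-0.5 -0.1  0.1] M [-0.01  0.01 -0.01] rel Z,X,Y -135.7 26.0 -441.0
0.76 [ 590.1617824  -219.82268688  123.60216438]
```

Emit:
{"op": "play_rows", "data": {
  "linear": [
    [0,0,-0.5],
    [0,0,-1.5],
    [0,0,-3.5],
    [0,0,-6],
    [0,0,-9],
    [0,0,-13],
    [4,3,-17],
    [10,7,-17],
    [16,11,-17],
    [21,14,-17]
  ],
  "rotation": [
    [0,0,0],
    [0,0,0],
    [0,0,0],
    [0,0,0],
    [0,0,0],
    [0,0,0],
    [0,0,0],
    [0,0,0],
    [0,0,0],
    [0,0,0]
  ]
}}

```text
time: 21.3
tcp_pos: [556.5, 9.5, 266.3]
tcp_rot: [[-0.69, 0.724, -0.0], [0.724, 0.69, -0.001], [-0.0, -0.001, -1.0]]
force: [1.3, 0.6, -0.2]
opening: 0.397
```

Run:
```python
from h import *
p,R,s=tf()
P=snapshot("top");q=snapshot("scene")
for pp in(P,q):
  for n in("lid_grip","lid_edge","tub","jar","wafers"):
    for d in landmark_of(pp,n)[:1]: print(n,round(d["score"],2),world(pp,d["centre"]).round(1))
ims=[]
B=np.array([592.7,-221.8,40])
for pp,c in((P,(315,180)),(q,(205,225))):
    x0,y0=c[0]-40,c[1]-40
    im=cv2.resize(pp["color"][y0:y0+80,x0:x0+80],(400,400),interpolation=cv2.INTER_CUBIC).copy()
    for ctr,r,col in((B,73,(255,0,255)),(B+[0,0,64],58,(255,255,0)),(B,95,(0,255,0))):
        t=np.linspace(0,2*np.pi,21)
        pts=ctr+r*np.column_stack([np.cos(t),np.sin(t),0*t])
        px=cv2.projectPoints(pts,np.array(pp["rvec"],float),np.array(pp["tvec"],float),np.array(pp["intrinsics"],float),None)[0][:,0]
        for u in ((px-(x0,y0)+.5)*5-.5).astype(int): cv2.circle(im,tuple(map(int,u)),1,col,-1)
    ims.append(im)
cv2.imwrite("pics/f1.png",np.hstack(ims)[:,:,::-1])
```

```text
t 21.3 tcp [556.5   9.5 266.3] F [ 1.3  0.6 -0.2] M [-0.07 -0.06 -0.02] op 0.397 q [ -6.2   1.4  97.8  -0.   80.8 -49.8]
tool F [-0.5  1.4  0.2] M [ 0.01 -0.09  0.02] rel Z,X,Y 24.9 74.0 -199.7
lid_grip 0.9 [ 592.  -220.3  122.2]
lid_edge 0.62 [ 596.6 -228.4   40. ]
tub 0.83 [ 5.539e+02  4.093e+02 -5.000e-01]
jar 0.86 [ 649.3 -407.4    0.9]
wafers 0.74 [454.3 -20.1  -1.5]
lid_grip 0.67 [ 593.8 -223.5  123.1]
tub 0.73 [ 595.5 -221.6  127.5]
jar 0.83 [ 649.3 -404.9    1.7]
wafers 0.81 [455.7 -17.1  -1.2]
```

View pics/f1.png

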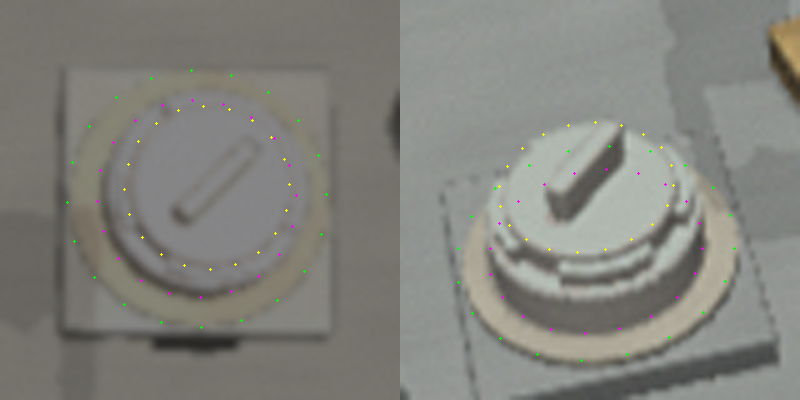

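The cover sits level and centred on the board. Rim and crown match the predicted seated outlines, shifted about 5 px just as the board's own edge is, and the bystanders haven't moved. Handing in.

```bash
python3 -c "
from h import *
print(sign_off())"
```

```text
the job is handed in; nothing more can be done
None
```

The top cover is off the stack and sits level, fully down, over the wafer squares on the board. I handed the job in at about 21.5 s.

- **Release:** I gripped the ridge and pulled lightly, about 6 to 7 N along the stack. At about 22° of turn the pull dropped to roughly the cover's weight. I drew the cover about 104 mm along the axis from where I gripped it, before swinging away.
- **Placing:** I stood it upright, lowered it in small steps with at most about 7 N measured at contact, then let go and backed off.
- **Last checks:** The ridge centre measured (592–594, −220 to −223, 122–123), against an expected (593, −222, 121). In both cameras the rim and crown matched the outlines for a fully seated cover. The jar and wafer slab were within about 5 mm of where they started in both cameras; the tub was within 3 mm in the top view. The gripper was clear.

These readings disagreed or went wrong:
- **Finger tips:** In the pictures they sat roughly 20 mm short of the reported TCP, so I set the grasp depth by sight and force.
- **First contact:** The rim pushed sideways with about 5 N, probably because the cover was slightly tilted in the grip. I lifted and re-centred it three times by 2–3 mm; the push was down to about 2.5 N when I let go.
- **Detector misses:** One tub reading in the last scene picture landed on the placed cover, and one lid-edge reading was about 7 mm off.

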